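# Unlock the tall filter cartridge and hold it tipped over the bowl

### The arm

A 6-joint arm with a two-finger parallel gripper is mounted at the origin on a cart in front of the work surface, level with it; the furniture and walls round the work are solid. World frame = base frame: x ahead of the robot, y to its left, z up, the work surface at z = 0. Lengths are in m, angles in rad, forces in N, time in s.
With the tool pointing down it reaches from about 0.35 to 0.975 m from the base axis. Payload 7.1 kg.
Tool frame: the origin (TCP) lies between the finger pads; the fingertips stand 22 mm ahead of it and the grasp point (between the pads) lies 3 mm ahead of it; y points along the fingers, x is the direction in which the jaws open and shut, and the axes are right-handed (so a half turn about y gives the same grasp; the last joint's range is limited). The gripper opens to 88 mm and grips with 3 to 60 N. Pads are 20 mm wide; open, the fingers measure 115 mm over their backs; the gripper's body (75 mm by 178 mm) begins 61 mm behind the grasp point.
Start: joints at [1.132, 0.423, 1.63, -0, 1.089, -0.019], TCP at [0.255, 0.571, 0.245] pointing down, gripper open.
Joint ranges: [-3, 3], [-0.9, 2.11], [0.09, 2.58], [-1.31, 4.45], [0.11, 2.69], [-2.54, 2.54]. Speed limits (rad/s): [2.39, 2.39, 3.01, 3.14, 3.14, 3.14].

### API

Orientations are given as a 3x3 rotation matrix whose columns are the frame's x, y, z axes.
In Python, from bench import read_state, cams, bot gives the robot as it stands.
- The arm moves only by the shell command python3 -m crank 'ROWS' [OPENING] [FORCE]. ROWS is JSON, a list of rows, each a list of 4 numbers: the shift along the tool's x, y, z in units of 0.25 m (1.0 is 0.25 m), then the turn about the tool's y in units of pi rad (1.0 is pi rad). In form: [[dx, dy, dz, yaw], ...]. A call has exactly 10 rows; each row is the pose to reach, as a shift and turn from the pose commanded when the call began, along the tool's axes at that moment, turning the shorter way round; what a row does not reach only later rows make up. A row lasts 1/8 s, in which the tool goes at most 62.5 mm and 10.7 degrees, less where a joint would pass 70% of its speed; a pose out of reach is approached as far as the arm can. A call with a number of a shift or a turn outside -1 to 1 is refused whole. A call with a gripper value outside its range is refused whole. OPENING is the closure in counts, from 0 (fully open) to 255 (shut), set as the call begins (- or left out, the last holds). The fingers move at their own pace and stop on an object; FORCE is the grip in N (left out, the last holds). Time passes only in rows, so rows that repeat a pose let the fingers close, or fill a call up. It gives the time, the measured TCP pose, the force and the opening at its end, in the units of the state.
- read_state(): the state, without advancing time (a new reading comes with each control period).
- cams.read_camera(name): name is "side" or "top"; returns a dict with "color" (480x640x3 uint8, red, green, blue), "mtx" (3x3 intrinsics, pixels), "k1" (the pictures are not rectified: a ray, as slopes to the right and down, at radius r is drawn at 1 + k1 r^2 times it, then the intrinsics apply), "camera_from_world" (4x4, takes a point from world to camera coordinates). Camera axes: x right, y down, z forward; pixel columns grow to the right and rows downward; lengths in m; the calibration is good to about 2 mm. A picture is of the moment at which its call begins. There is no depth.
- bot.sign_off(): hands the job in, once; it reports no verdict.
The state is a dict: "time_s": time; "joint_positions": joint angles; "qd": joint speeds; "joint_torque": joint torques, N m; "eef_pos": TCP position; "tcp_rot": TCP orientation; "wrist_force": force on the tool from outside, world axes, zero at the start; "moment": the same for the moment, N m; "finger_gap": opening from 0.0 (shut) to 1.0 (fully open).
Only numpy, scipy, OpenCV 4.12 (cv2) and the standard library are available. Lean on these libraries where they do the work, as an engineer would, in place of code of your own. Each camera call takes 0.05 s, during which the arm holds its last target.

### The job

The taller of the two cartridges in the counter-top water filter is due for a change: turn it anticlockwise (seen from above) by about 60 degrees to unlock it, lift it straight up out of its socket, and hold it tipped to about 45 degrees with its lower end above the grey bowl, clear of the rim, so that it can drain. Finish while still holding it there in the gripper, touching nothing but the gripper; leave the shorter cartridge locked in place and do not disturb the bowl or the other things on the counter.

Things in the scene. Friction and masses are not known exactly. Their poses are not given: they have to be found in the camera images.
- filter_unit: the water filter: a fixed white block, 130 (x) by 280 (y) by 62 mm high; origin at the centre of its underside on the counter, z up. In its top are two equal sockets at y = +70 and y = -70 mm, x = 0: wells 54 mm wide, 45 mm deep, each with an aluminium bayonet collar (78 mm across, its top 76 mm above the counter). Which cartridge is in which socket varies
- socket_left (a point): centre of the floor of the socket at the unit's y = +70 mm, 17 mm above the counter. In both sockets a locked cartridge's x axis lies along the unit's x axis within 0.1 rad and the collar's roof holds its two lugs down; turned anticlockwise it can be lifted between 51 and 68 degrees from the unit's x axis, and a stop ends the turn there. It turns easily
- socket_right (a point): the same at the unit's y = -70 mm; same collar and behaviour
- tall_cartridge_mid (a point): centre (half-way up, on the axis) of the taller cartridge: loose, 148 mm high, 0.13 to 0.25 kg, white with grey handle; z axis from its lower end to the handle, x along the handle bar. In the socket its lower end is 17 mm above the counter; it must rise 60 mm to clear the collar
- tall_cartridge: the taller cartridge (whole thing), origin at the centre of its lower end. Lower part 50 mm in diameter with two lugs (66 mm across, along y, 46 to 54 mm up); upper part 60 mm in diameter from 63 to 108 mm up; on top a flat upright handle bar 14 mm thick (along y), 46 mm long (along x), 40 mm high
- tall_cartridge_grip (a point): middle of the taller cartridge's handle bar, where to grip it: on the axis, 130 mm above its lower end and 22 mm above the flat top of the 60 mm part; same axes as the cartridge (bar long along x, 14 mm thick along y)
- tall_cartridge_end (a point): centre of the taller cartridge's lower end (its underside, 40 mm across); same axes as the cartridge
- short_cartridge_mid (a point): centre (half-way up) of the shorter cartridge, which stays locked: the same but 112 mm high overall, its upper part ends 72 mm above the lower end and its handle bar is the same size; same axes
- bowl: round grey stoneware bowl, loose, 170 mm across the rim and 97 mm high, mouth about 150 mm across inside; origin at the centre of its underside, on the counter. A wall shelf overhangs the back of the counter beyond about x = 0.62 m: keep the arm from leaning under it
- salt_cellar: bystander: round stone pot with wooden lid, 92 mm across, 76 mm high, loose; origin at the centre of its underside
- garlic: bystander: garlic bulb, 60 x 57 x 58 mm, loose; origin at its underside
- onion: bystander: onion, 73 x 75 x 77 mm, loose; origin at its underside
- peeler: bystander: black vegetable peeler lying flat, 170 x 25 x 18 mm, loose; origin at the centre of its underside

How it is judged:
On the way, in this order (a step that is already met when the one before it is completed fails the run):
1. the tall cartridge is turned to its unlocked position while still seated in the socket (angle between the x axis of tall_cartridge_mid and the x axis of filter_unit, either way round above 0.8 rad and z of tall_cartridge_end in the frame of filter_unit below 0.035 m), for 0.1 s.
2. the tall cartridge is drawn up clear of the socket (z of tall_cartridge_end in the frame of filter_unit above 0.076 m and contact force between tall_cartridge and filter_unit below 0.05 N), for 0.1 s.
At the end, for the whole second after the job is handed in: Held in the gripper at rest, touching neither bowl nor unit: axis 30 to 60 degrees from vertical, lower end within 70 mm of the bowl's axis and over 110 mm above the counter. Short cartridge seated, turned under 0.3 rad; bowl within 30 mm of its start (angle between tall_cartridge_mid's own z axis and vertical between 0.52 and 1.05 rad and horizontal distance between tall_cartridge_end and bowl below 0.07 m and height (world z) of tall_cartridge_end above 0.11 m and contact force between tall_cartridge and the fingers above 1 N and contact force between tall_cartridge and bowl below 0.05 N and contact force between tall_cartridge and filter_unit below 0.05 N and linear speed of tall_cartridge below 0.03 m/s and angular speed of tall_cartridge below 0.2 rad/s and z of short_cartridge_mid in the frame of filter_unit below 0.08 m and angle between the x axis of short_cartridge_mid and the x axis of filter_unit, either way round below 0.3 rad and distance of bowl from where it was at the start of the episode below 0.03 m and angle between bowl's own z axis and vertical below 0.1 rad); the arm keeps its last pose, push and grip.
It fails at once if the short cartridge is turned out of its lock or lifted (angle between the x axis of short_cartridge_mid and the x axis of filter_unit, either way round above 0.35 rad or distance of short_cartridge_mid from where it was at the start of the episode above 0.02 m).
It fails at once if the bowl is pushed away or tipped (distance of bowl from where it was at the start of the episode above 0.04 m or angle between bowl's own z axis and vertical above 0.3 rad).
It fails at once if a bystander is knocked about (distance of any of salt_cellar, garlic, onion, peeler from where it was at the start of the episode above 0.04 m).
It also fails if it takes over 40 s, if anything falls off the work surface, if the arm or the gripper's body presses on something with over 40 N, if the wrist force passes 120 N, or if a joint passes its speed limit or range.

## Working session

There is one attempt and no reset: what is moved stays moved. The work goes in short steps, Python scripts to look and compute and a shell command to move; the robot and the scene stay as the last step left them, time stands still between calls to the robot, and variables do not carry over. Pictures are saved under pics/ and viewed, and the job is handed in when it is done.

```bash
mkdir -p pics; ls
python3 - <<'E'
from bench import read_state,cams,bot
import cv2,numpy as np
s=read_state()
print(s)
for n in ("side","top"):
    c=cams.read_camera(n); cv2.imwrite(f"pics/{n}0.png",c["color"][:,:,::-1]); print(n,c["mtx"],c["k1"],c["camera_from_world"])
E
```

```text
pics
{'time_s': 0.0, 'joint_positions': array([ 1.13202264e+00,  4.23812362e-01,  1.63066147e+00,  3.37220031e-06,
        1.08858486e+00, -1.89909390e-02]), 'qd': array([-0.0008966 , -0.00132365, -0.00018633,  0.00166321,  0.00097276,
       -0.00076231]), 'joint_torque': array([ 1.57966799e-03, -5.44631016e+01, -2.73668200e+01,  6.44223858e-02,
        2.28519947e-02, -1.24249409e-04]), 'eef_pos': array([0.25448319, 0.57029378, 0.24393066]), 'tcp_rot': array([[ 4.07563048e-01, -6.25518610e-04, -9.13176856e-01],
       [ 9.13175894e-01, -1.32589062e-03,  4.07563527e-01],
       [-1.46571120e-03, -9.99998925e-01,  3.08244949e-05]]), 'wrist_force': array([0.31925213, 0.82612369, 0.35282577]), 'moment': array([-0.00291746, -0.0139603 , -0.01447516]), 'finger_gap': 1.0000853153046627}
side [[556.10093299   0.         320.02309012]
 [  0.         556.10093299 240.62926051]
 [  0.           0.           1.        ]] -0.1632273887334627 [[-0.9815783  -0.19100541 -0.00457977  0.43261011]
 [-0.07353404  0.39979873 -0.91364858  0.12877543]
 [ 0.17634281 -0.89648085 -0.40647916  1.7463049 ]
 [ 0.          0.          0.          1.        ]]
top [[467.30006504   0.         326.13550559]
 [  0.         467.30006504 234.87956541]
 [  0.           0.           1.        ]] -0.05739742704294082 [[ 2.64546415e-02 -9.99642739e-01  3.81399359e-03 -1.90709974e-02]
 [-9.88480894e-01 -2.67276155e-02 -1.48966967e-01  4.67662685e-01]
 [ 1.49015685e-01  1.70807907e-04 -9.88834818e-01  1.34452601e+00]
 [ 0.00000000e+00  0.00000000e+00  0.00000000e+00  1.00000000e+00]]
```

View pics/side0.png

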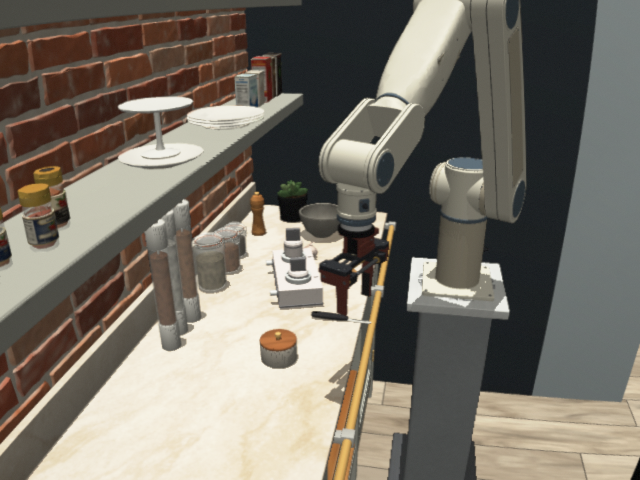

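View pics/top0.png

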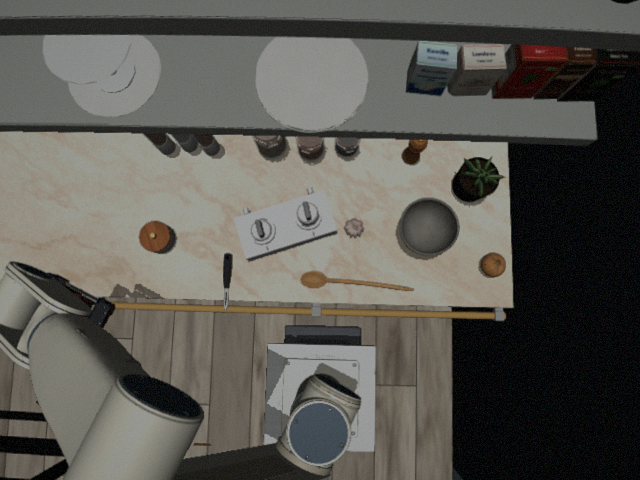

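```bash
cat > h.py <<'E'
from bench import read_state,cams,bot
import cv2,numpy as np
def cam(n): return cams.read_camera(n)
def proj(c,P):
    P=np.atleast_2d(P); T=c["camera_from_world"]; q=P@T[:3,:3].T+T[:3,3]
    s=q[:,:2]/q[:,2:]; r2=(s**2).sum(1,keepdims=True); s=s*(1+c["k1"]*r2)
    return s@c["mtx"][:2,:2].T+c["mtx"][:2,2]
def unp(c,uv,z):
    u=cv2.undistortPoints(np.array([[uv]],float),c["mtx"],np.array([c["k1"],0,0,0,0.]))[0,0]
    T=c["camera_from_world"]; d=T[:3,:3].T@np.array([u[0],u[1],1]); o=-T[:3,:3].T@T[:3,3]
    return o+d*(z-o[2])/d[2]
def crop(c,x0,y0,w,h,f,name):
    im=cv2.resize(c["color"][y0:y0+h,x0:x0+w,::-1],None,fx=f,fy=f,interpolation=cv2.INTER_CUBIC); cv2.imwrite(name,im)
E
python3 - <<'E'
from h import *
c=cam("top"); crop(c,225,180,120,90,6,"pics/tc.png"); crop(c,380,180,120,90,6,"pics/bc.png")
c=cam("side"); crop(c,260,215,100,100,6,"pics/sc.png")
E
```

```text
(no output)
```

View pics/tc.png

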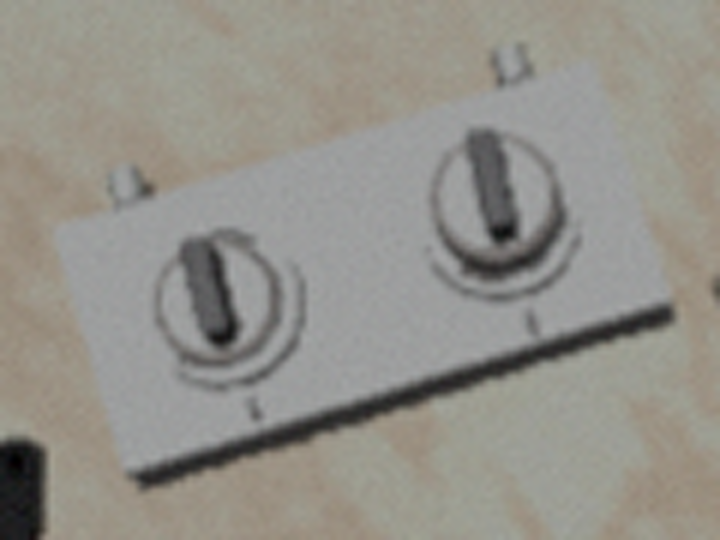

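View pics/sc.png

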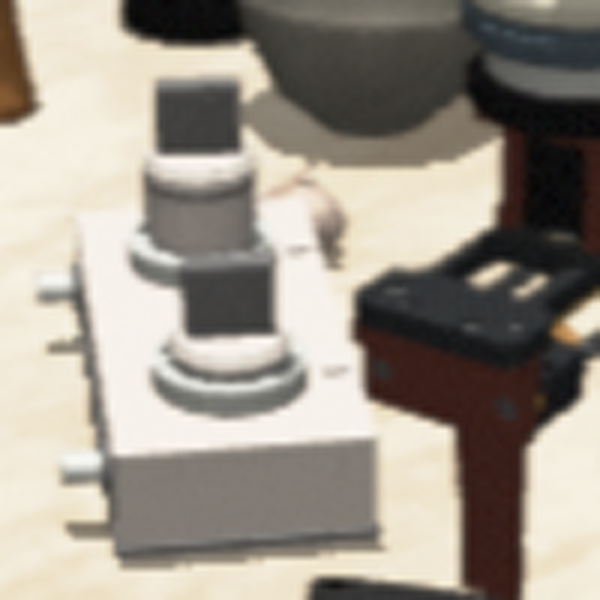

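View pics/bc.png

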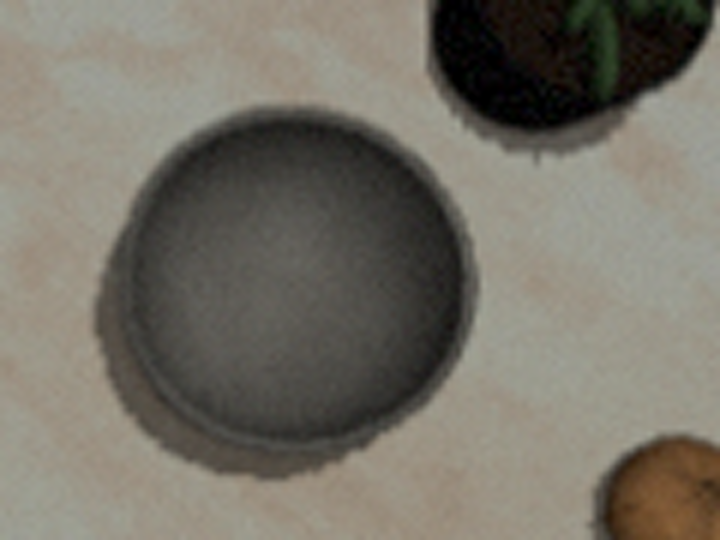

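```bash
cat >> h.py <<'E'
def px(x,y,x0,y0,f): return ((x+.5)/f-.5+x0,(y+.5)/f-.5+y0)
E
python3 - <<'E'
from h import *
np.set_printoptions(precision=4,suppress=True)
c=cam("top"); g=lambda x,y,z:unp(c,px(x,y,225,180,6),z)
C=[g(*p,.062) for p in((55,222),(600,63),(672,308),(130,472))]
for p in C: print(p)
print("sides",[np.linalg.norm(C[i]-C[i-1]) for i in range(4)],"center",np.mean(C,0))
d=(C[0]-C[1])+(C[3]-C[2]); a=np.arctan2(-d[0],d[1]); print("yaw",a)
o=np.mean(C,0); yv=d/np.linalg.norm(d)
print("sockets L,R",o+.07*yv,o-.07*yv)
A,B=g(484,128,.165),g(503,238,.165); print("tall bar",A,B,(A+B)/2,np.linalg.norm(A-B),np.arctan2(*(A-B)[[1,0]]))
A,B=g(196,238,.129),g(222,342,.129); print("short bar",A,B,(A+B)/2,np.linalg.norm(A-B),np.arctan2(*(A-B)[[1,0]]))
b=lambda x,y,z:unp(c,px(x,y,380,180,6),z)
L,R,T,Bm=b(128,277,.097),b(476,277,.097),b(300,105,.097),b(300,448,.097)
print("bowl",(L+R)/2,(T+Bm)/2,np.linalg.norm(L-R),np.linalg.norm(T-Bm))
s=cam("side")
P=(o-.07*yv); P[2]=.165; print(proj(s,P),"side tall top obs",px(197,84,260,215,6)); 
P=(o+.07*yv); P[2]=.129; print(proj(s,P),"short obs",px(227,265,260,215,6)); 
w=(L+R)/2
print("garlic",unp(c,(355,228),.03),"onion",unp(c,(492,265),.04),"shelf",unp(c,(480,140),.0))
E
```

```text
[0.5106 0.2641 0.062 ]
[0.5969 0.0015 0.062 ]
[ 0.4764 -0.0365  0.062 ]
[0.3898 0.2213 0.062 ]
sides [np.float64(0.12817805139878669), np.float64(0.27643407281084303), np.float64(0.12635601013597828), np.float64(0.2719529362816229)] center [0.4934 0.1126 0.062 ]
yaw 0.320667627395013
sockets L,R [0.4713 0.179  0.062 ] [0.5155 0.0462 0.062 ]
tall bar [0.5396 0.0523 0.165 ] [0.4896 0.0421 0.165 ] [0.5146 0.0472 0.165 ] 0.05111389643080523 0.20048413427255615
short bar [0.4924 0.185  0.129 ] [0.4443 0.1707 0.129 ] [0.4684 0.1778 0.129 ] 0.050149273076835754 0.28891132587052887
bowl [ 0.4928 -0.3004  0.097 ] [ 0.4938 -0.2993  0.097 ] 0.165686468303468 0.16466612163652172
[[293.3549 227.311 ]] side tall top obs (292.4166666666667, 228.58333333333334)
[[297.7261 257.0781]] short obs (297.4166666666667, 258.75)
garlic [ 0.4918 -0.0917  0.03  ] onion [ 0.3909 -0.4963  0.04  ] shelf [ 0.7892 -0.484   0.    ]
```

```bash
python3 -m crank '[[-0.07,0,-0.09,0.04],[-0.15,0,-0.18,0.08],[-0.22,0,-0.27,0.12],[-0.3,0,-0.36,0.16],[-0.37,0,-0.45,0.2],[-0.45,0,-0.54,0.24],[-0.52,0,-0.63,0.28],[-0.6,0,-0.72,0.32],[-0.67,0,-0.81,0.36],[-0.74,0,-0.9,0.4]]' 0 20
cat >> h.py <<'E'
np.set_printoptions(precision=4,suppress=True)
def togo(p,ang,s=None):
    """tool moves to world p, jaw-x heading ang (deg, world)"""
    s=s or read_state(); R=s["tcp_rot"]; d=R.T@(np.array(p)-s["eef_pos"])/.25
    a=np.degrees(np.arctan2(R[1,0],R[0,0])); dy=-((ang-a+180)%360-180)/180
    print("t",s["time_s"],"at",s["eef_pos"],"jaw",a,"tooly",R[:,1],"go",d,"yaw",dy,"F",s["wrist_force"],"gap",s["finger_gap"],"j",s["joint_positions"])
E
python3 -c "
from h import *
togo((.515,.047,.245),-78)"
```

```text
time_s: 1.55
eef_pos: [0.3851, 0.3092, 0.2448]
tcp_rot: [[0.994, 0.0, 0.11], [-0.11, 0.0, 0.994], [0.0, -1.0, 0.0]]
wrist_force: [0.1, -0.7, 0.2]
finger_gap: 0.998
t 1.55 at [0.3851 0.3092 0.2448] jaw -6.2891684140023045 tooly [ 0.0002  0.0001 -1.    ] go [ 0.6312 -0.0009 -0.9857] yaw 0.3983935088110983 F [ 0.0969 -0.7267  0.1868] gap 0.9976495374981359 j [ 0.6524  0.2302  1.9142 -0.      0.997   0.7622]
```

```bash
python3 -m crank '[[0.06,0,-0.1,0.04],[0.13,0,-0.2,0.08],[0.19,0,-0.3,0.12],[0.25,0,-0.4,0.16],[0.32,0,-0.5,0.2],[0.38,0,-0.6,0.24],[0.44,0,-0.7,0.28],[0.51,0,-0.8,0.32],[0.57,0,-0.9,0.37],[0.63,0,-0.985,0.4]]'; 
python3 -c "
from h import *
togo((.515,.047,.155),-78)
c=cam('side');crop(c,230,150,130,130,5,'pics/s1.png')
c=cam('top');crop(c,225,180,120,90,6,'pics/t1.png')"
```

```text
time_s: 2.8
eef_pos: [0.5158, 0.0476, 0.2447]
tcp_rot: [[0.203, 0.0, 0.979], [-0.979, -0.0, 0.203], [0.0, -1.0, 0.0]]
wrist_force: [0.2, -0.2, 0.8]
finger_gap: 1.0
t 2.8 at [0.5158 0.0476 0.2447] jaw -78.29093336472594 tooly [ 0.0001 -0.     -1.    ] go [ 0.0017  0.3589 -0.0035] yaw -0.0016162964706997703 F [ 0.2134 -0.1968  0.7634] gap 1.000255743416365 j [ 0.069   0.2663  1.8647 -0.      1.0106  1.4355]
```

View pics/s1.png

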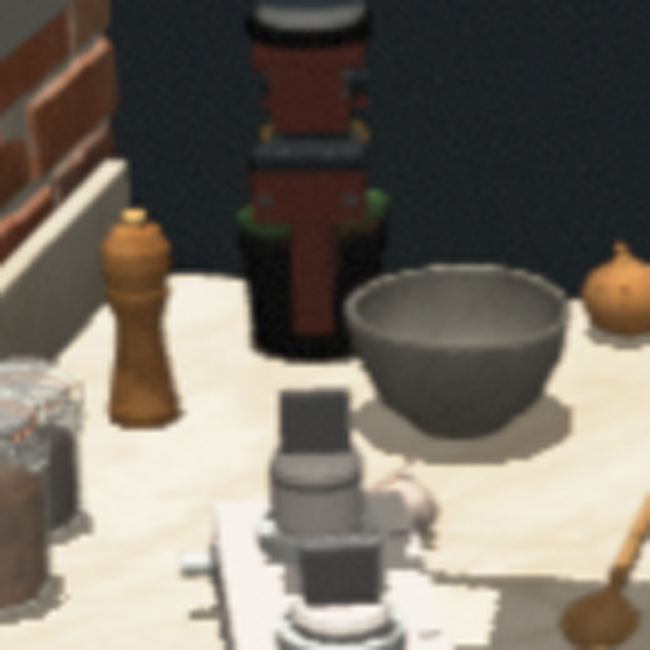

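View pics/t1.png

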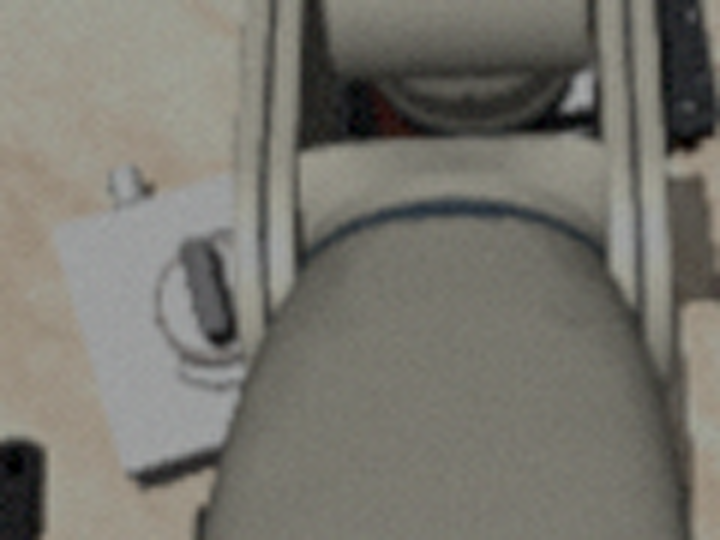

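Side view: the finger (column ~313 in the crop) stands right over the handle (~315). I'll descend, keep open, then close gently.

```bash
python3 -m crank '[[0,0.05,0,0],[0,0.1,0,0],[0,0.15,0,0],[0,0.2,0,0],[0,0.25,0,0],[0,0.29,0,0],[0,0.33,0,0],[0,0.35,0,0],[0,0.36,0,0],[0,0.36,0,0]]'; 
python3 -m crank '[[0,0,0,0],[0,0,0,0],[0,0,0,0],[0,0,0,0],[0,0,0,0],[0,0,0,0],[0,0,0,0],[0,0,0,0],[0,0,0,0],[0,0,0,0]]' 255 25
python3 -c "
from h import *
togo((.515,.047,.155),-18)
c=cam('side');crop(c,230,150,130,130,5,'pics/s2.png')"
```

```text
time_s: 4.15
eef_pos: [0.5155, 0.0486, 0.1547]
tcp_rot: [[0.207, 0.0, 0.978], [-0.978, 0.0, 0.207], [0.0, -1.0, 0.0]]
wrist_force: [-0.4, 1.0, 0.4]
finger_gap: 1.003
time_s: 5.4
eef_pos: [0.5154, 0.0487, 0.1547]
tcp_rot: [[0.207, -0.0, 0.978], [-0.978, 0.0, 0.207], [-0.0, -1.0, -0.0]]
wrist_force: [0.2, 0.0, -0.7]
finger_gap: 0.158
t 5.4 at [0.5154 0.0487 0.1547] jaw -78.0409250023502 tooly [-0.  0. -1.] go [ 0.0061 -0.0013 -0.003 ] yaw -0.33356069445750114 F [ 0.1743  0.0086 -0.7283] gap 0.15824231622950438 j [0.0711 0.3978 1.9296 0.     0.8142 1.4332]
```

View pics/s2.png

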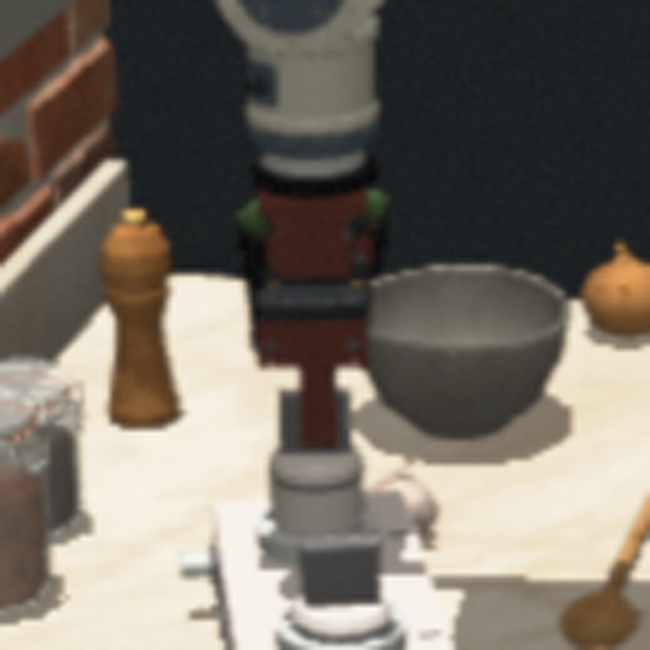

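```bash
python3 -m crank '[[0,0,0,-0.03],[0,0,0,-0.07],[0,0,0,-0.11],[0,0,0,-0.15],[0,0,0,-0.19],[0,0,0,-0.23],[0,0,0,-0.27],[0,0,0,-0.31],[0,0,0,-0.34],[0,0,0,-0.36]]'
python3 -m crank '[[0,0,0,0],[0,0,0,0],[0,0,0,0],[0,0,0,0],[0,-0.01,0,0],[0,-0.02,0,0],[0,-0.03,0,0],[0,-0.04,0,0],[0,-0.05,0,0],[0,-0.05,0,0]]'
python3 -c "
from h import *
togo((.515,.047,.155),-18);print(read_state()['moment'])
c=cam('side');crop(c,230,150,130,130,5,'pics/s3.png')"
```

```text
time_s: 6.7
eef_pos: [0.5161, 0.0485, 0.1548]
tcp_rot: [[0.974, 0.002, 0.227], [-0.227, -0.0, 0.974], [0.002, -1.0, 0.0]]
wrist_force: [1.5, -0.1, -0.7]
finger_gap: 0.153
time_s: 7.95
eef_pos: [0.5156, 0.0484, 0.1675]
tcp_rot: [[0.973, 0.001, 0.229], [-0.229, -0.0, 0.973], [0.001, -1.0, -0.0]]
wrist_force: [3.6, -2.6, -0.8]
finger_gap: 0.161
t 7.95 at [0.5156 0.0484 0.1675] jaw -13.246448912708303 tooly [ 0.0006 -0.0004 -1.    ] go [-0.0013  0.0499 -0.0061] yaw 0.02640861715162054 F [ 3.5856 -2.596  -0.8097] gap 0.16064682326233246 j [ 0.0709  0.3774  1.9222 -0.0005  0.8415  0.3024]
[-0.9958 -0.8833  0.0291]
```

View pics/s3.png

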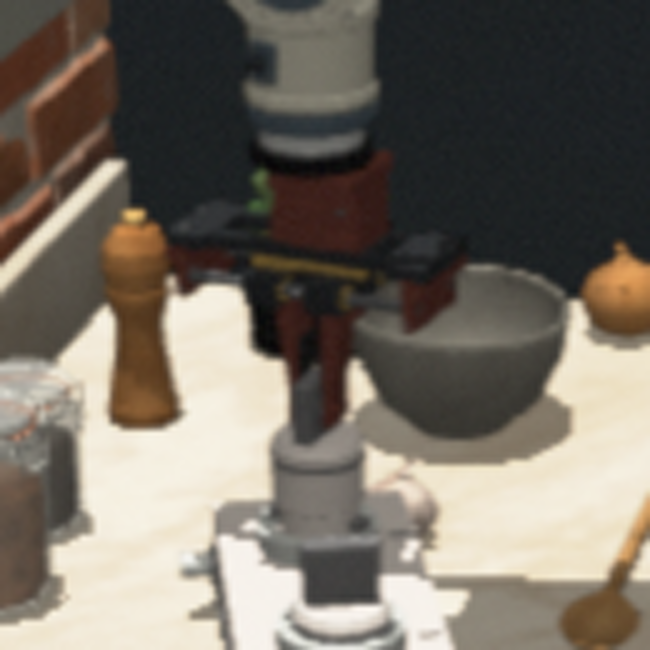

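```bash
python3 -m crank '[[0,-0.03,0,0],[0,-0.06,0,0],[0,-0.09,0,0],[0,-0.13,0,0],[0,-0.17,0,0],[0,-0.21,0,0],[0,-0.25,0,0],[0,-0.29,0,0],[0,-0.32,0,0],[0,-0.32,0,0]]'
python3 -c "
from h import *
togo((.37,.065,.255),-71.6);print(read_state()['moment'])
c=cam('side');crop(c,230,150,130,130,5,'pics/s4.png')"
```

```text
time_s: 9.25
eef_pos: [0.5157, 0.0486, 0.2478]
tcp_rot: [[0.973, 0.001, 0.229], [-0.229, 0.0, 0.973], [0.001, -1.0, 0.0]]
wrist_force: [0.1, 0.1, -2.7]
finger_gap: 0.159
t 9.25 at [0.5157 0.0486 0.2478] jaw -13.253914868599992 tooly [ 0.0011  0.0001 -1.    ] go [-0.5824 -0.0293 -0.0699] yaw 0.3241449173966667 F [ 0.0691  0.1417 -2.7458] gap 0.15937120396019067 j [0.071  0.2619 1.8624 0.     1.0162 0.3023]
[-0.0886  0.1045  0.0519]
```

View pics/s4.png

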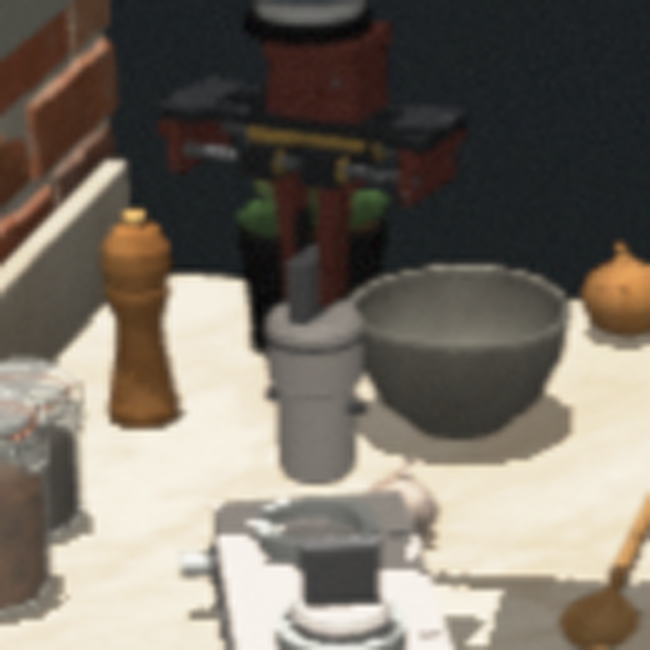

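```bash
python3 -c "
from h import *
togo((.395,.038,.255),-71.6)
c=cam('top');print(unp(c,(313,280),.01),unp(c,(302,280),.01),unp(c,(326,280),.01))"
```

```text
t 9.3 at [0.5154 0.0486 0.2473] jaw -13.25223161292117 tooly [ 0.0003  0.0001 -1.    ] go [-0.4592 -0.0308 -0.1518] yaw 0.3241542688171045 F [-0.3475 -0.7904 -2.242 ] gap 0.1554337732330408 j [0.071  0.2625 1.8629 0.     1.0159 0.3023]
[0.3355 0.0288 0.01  ] [0.3346 0.0614 0.01  ] [ 0.3365 -0.0097  0.01  ]
```

```bash
python3 -m crank '[[-0.04,-0.03,-0.01,0],[-0.1,-0.03,-0.03,0.04],[-0.15,-0.03,-0.05,0.08],[-0.2,-0.03,-0.07,0.12],[-0.25,-0.03,-0.08,0.16],[-0.3,-0.03,-0.1,0.2],[-0.36,-0.03,-0.12,0.24],[-0.41,-0.03,-0.14,0.28],[-0.46,-0.03,-0.15,0.32],[-0.46,-0.03,-0.15,0.32]]'
python3 -c "
from h import *
togo((.395,.038,.168),-71.6)
c=cam('side');crop(c,230,150,130,130,5,'pics/s5.png')"
```

```text
time_s: 10.6
eef_pos: [0.3937, 0.0384, 0.2548]
tcp_rot: [[0.329, -0.001, 0.944], [-0.944, -0.0, 0.329], [-0.0, -1.0, -0.001]]
wrist_force: [0.4, 0.2, -1.7]
finger_gap: 0.156
t 10.6 at [0.3937 0.0384 0.2548] jaw -70.7842447473223 tooly [-0.0005 -0.     -1.    ] go [0.0034 0.347  0.0046] yaw 0.004531973625987165 F [ 0.3639  0.1634 -1.7076] gap 0.15590119376746198 j [0.0672 0.06   2.095  0.     0.9871 1.3026]
```

View pics/s5.png

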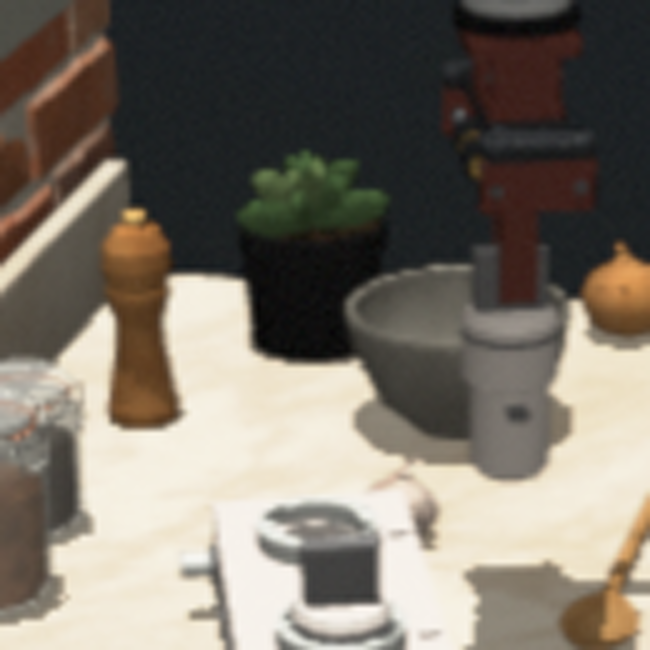

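```bash
python3 -m crank '[[0,0.04,0,0],[0,0.08,0,0],[0,0.12,0,0],[0,0.16,0,0],[0,0.2,0,0],[0,0.24,0,0],[0,0.28,0,0],[0,0.32,0,0],[0,0.345,0,0],[0,0.345,0,0]]' - 12
python3 -c "
from h import *
togo((.395,.038,.168),-71.6)
c=cam('side');crop(c,230,150,130,130,5,'pics/s6.png')"
```

```text
time_s: 11.9
eef_pos: [0.3946, 0.0384, 0.168]
tcp_rot: [[0.328, -0.001, 0.945], [-0.945, -0.0, 0.328], [-0.0, -1.0, -0.001]]
wrist_force: [0.7, -0.5, -1.7]
finger_gap: 0.156
t 11.9 at [0.3946 0.0384 0.168 ] jaw -70.85641956833285 tooly [-0.001  -0.0001 -1.    ] go [ 0.0021 -0.0001  0.0009] yaw 0.004131002398150782 F [ 0.6777 -0.5342 -1.7429] gap 0.15629796430288512 j [ 0.0671  0.2172  2.1709 -0.      0.7545  1.3038]
```

View pics/s6.png

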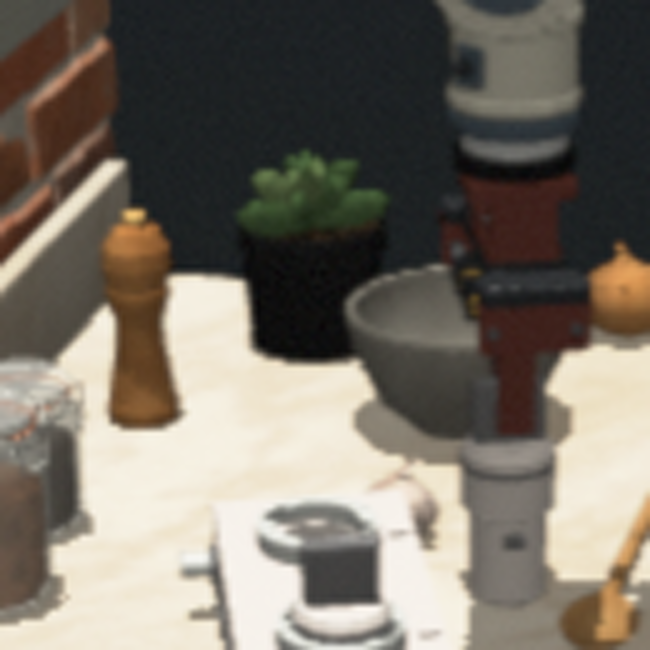

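```bash
python3 -m crank '[[0,0,0.04,0],[0,0,0.08,0],[0,0,0.11,0],[0,0,0.13,0],[0,0,0.15,0],[0,0,0.17,0],[0,0,0.19,0],[0,0,0.21,0],[0,0,0.23,0],[0,0,0.25,0]]'
python3 -c "
from h import *
togo((.395,.038,.168),-71.6)
c=cam('side');crop(c,230,150,130,130,5,'pics/s7.png')"
```

```text
time_s: 13.2
eef_pos: [0.4542, 0.0591, 0.1684]
tcp_rot: [[0.328, -0.0, 0.945], [-0.945, 0.0, 0.328], [-0.0, -1.0, -0.0]]
wrist_force: [-2.6, -0.6, -1.1]
finger_gap: 0.156
t 13.2 at [0.4542 0.0591 0.1684] jaw -70.85520331811593 tooly [-0.0001  0.     -1.    ] go [ 0.0019  0.0016 -0.2515] yaw 0.0041377593438003 F [-2.6489 -0.5765 -1.1191] gap 0.15602881168638139 j [0.1033 0.2985 2.047  0.     0.7962 1.34  ]
```

View pics/s7.png

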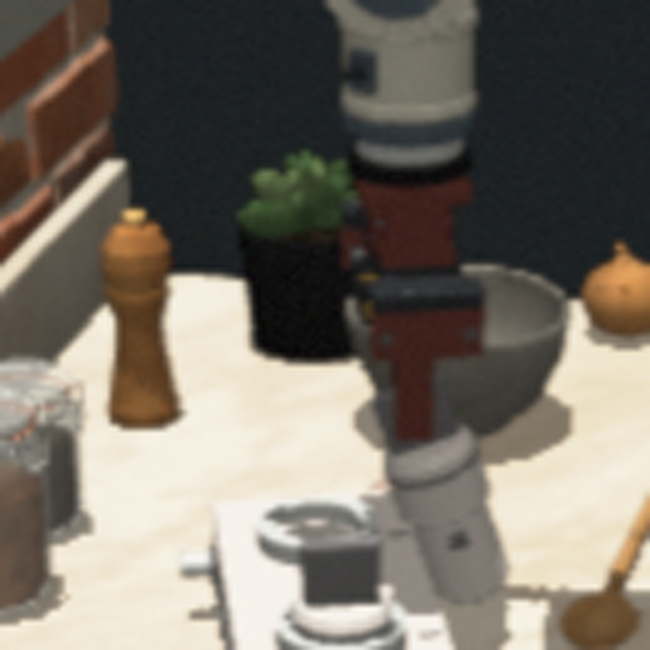

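```bash
python3 -m crank '[[0,0.005,0.02,0],[0,0.01,0.04,0],[0,0.015,0.06,0],[0,0.02,0.08,0],[0,0.025,0.1,0],[0,0.03,0.12,0],[0,0.035,0.14,0],[0,0.04,0.16,0],[0,0.045,0.18,0],[0,0.05,0.2,0]]'
python3 -c "
from h import *
togo((.395,.038,.168),-71.6)
c=cam('side');crop(c,230,150,130,130,5,'pics/s8.png')"
```

```text
time_s: 14.5
eef_pos: [0.5014, 0.0755, 0.1558]
tcp_rot: [[0.328, -0.0, 0.945], [-0.945, -0.0, 0.328], [-0.0, -1.0, -0.0]]
wrist_force: [-3.4, 0.1, -1.1]
finger_gap: 0.158
t 14.5 at [0.5014 0.0755 0.1558] jaw -70.85304874072501 tooly [-0.0002 -0.     -1.    ] go [ 0.0021 -0.0487 -0.4512] yaw 0.004149729218194251 F [-3.3988  0.108  -1.1332] gap 0.15810642103905195 j [0.126  0.3828 1.9517 0.     0.8073 1.3625]
```

View pics/s8.png

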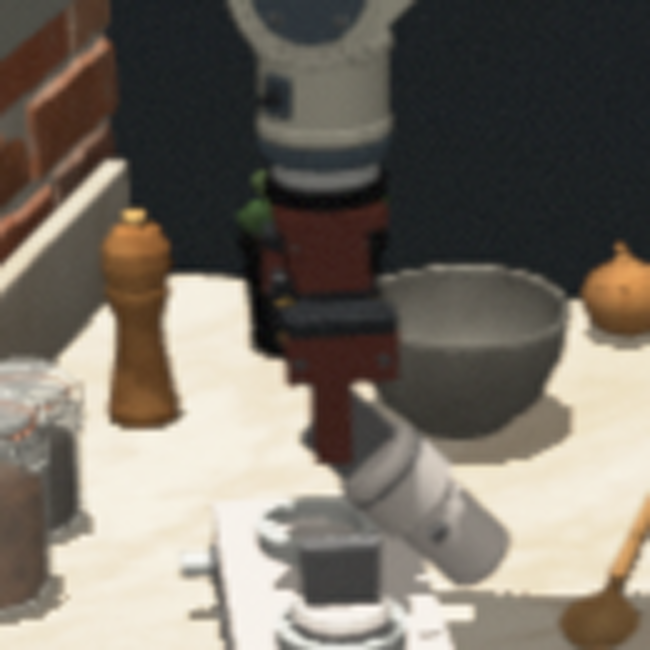

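```bash
python3 -m crank '[[0,0,0,0],[0,0,0,0],[0,-0.03,0,0],[0,-0.08,0,0],[0,-0.15,0,0],[0,-0.23,0,0],[0,-0.32,0,0],[0,-0.4,0,0],[0,-0.48,0,0],[0,-0.5,0,0]]' - 50
python3 -c "
from h import *
togo((.49,-.2,.28),0)
c=cam('side');crop(c,230,120,130,130,5,'pics/s9.png')"
```

```text
time_s: 15.8
eef_pos: [0.502, 0.0755, 0.283]
tcp_rot: [[0.328, 0.004, 0.945], [-0.945, 0.0, 0.328], [0.001, -1.0, 0.004]]
wrist_force: [-0.5, -0.2, -2.5]
finger_gap: 0.157
t 15.8 at [0.502  0.0755 0.283 ] jaw -70.85575170366477 tooly [ 0.0037  0.0005 -1.    ] go [ 1.0252  0.0114 -0.4068] yaw -0.3936430650203598 F [-0.5436 -0.1633 -2.519 ] gap 0.15704930100474773 j [0.1258 0.2015 1.8513 0.     1.0851 1.3624]
```

View pics/s9.png

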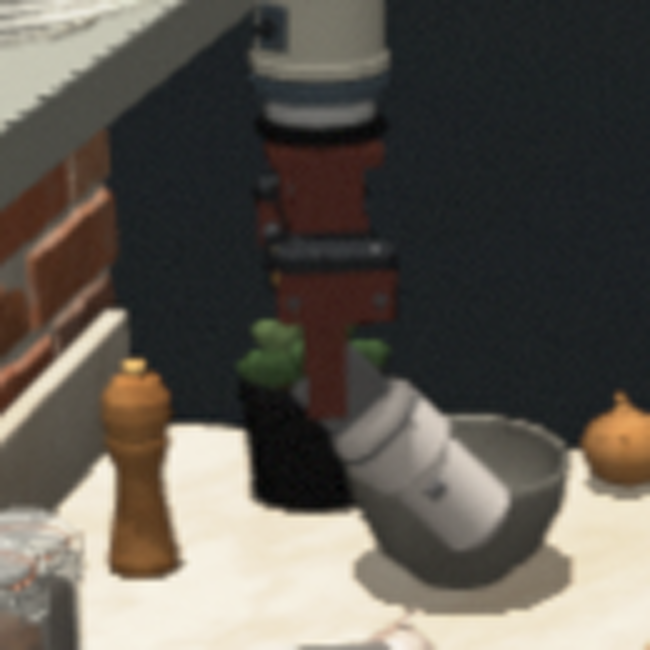

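```bash
python3 -m crank '[[0.03,0,-0.01,-0.01],[0.09,0,-0.035,-0.03],[0.16,0,-0.06,-0.06],[0.24,0,-0.095,-0.09],[0.32,0,-0.125,-0.12],[0.4,0,-0.16,-0.15],[0.48,0,-0.19,-0.18],[0.55,0,-0.215,-0.21],[0.6,0,-0.235,-0.23],[0.62,0,-0.245,-0.24]]'
python3 -c "
from h import *
togo((.493,-.2,.28),0)"
```

```text
time_s: 17.1
eef_pos: [0.4936, -0.0918, 0.2802]
tcp_rot: [[0.886, -0.001, 0.464], [-0.464, 0.0, 0.886], [-0.001, -1.0, -0.0]]
wrist_force: [0.1, -0.0, -2.1]
finger_gap: 0.155
t 17.1 at [ 0.4936 -0.0918  0.2802] jaw -27.62723891504662 tooly [-0.0013  0.0003 -1.    ] go [ 0.1986  0.0007 -0.3846] yaw -0.15348466063914795 F [ 0.1482 -0.0282 -2.1028] gap 0.15537716666635074 j [-0.2076  0.1983  1.8625  0.      1.082   0.2746]
```

```bash
python3 -m crank '[[0.01,0,-0.02,-0.01],[0.03,0,-0.06,-0.02],[0.05,0,-0.11,-0.04],[0.08,0,-0.16,-0.06],[0.11,0,-0.21,-0.08],[0.13,0,-0.26,-0.1],[0.16,0,-0.31,-0.12],[0.18,0,-0.35,-0.14],[0.195,0,-0.38,-0.15],[0.2,0,-0.385,-0.15]]'
python3 -c "
from h import *
togo((.493,-.2,.28),0)
c=cam('side');crop(c,230,120,130,130,5,'pics/s10.png')
c=cam('top');cv2.imwrite('pics/t10.png',c['color'][:,:,::-1])"
```

```text
time_s: 18.35
eef_pos: [0.4933, -0.1998, 0.2802]
tcp_rot: [[1.0, -0.001, 0.012], [-0.012, 0.001, 1.0], [-0.001, -1.0, 0.001]]
wrist_force: [-1.1, 0.6, -1.8]
finger_gap: 0.158
t 18.35 at [ 0.4933 -0.1998  0.2802] jaw -0.7145907841002682 tooly [-0.0012  0.0006 -1.    ] go [-0.0012  0.0009 -0.0008] yaw -0.003969948800557037 F [-1.0613  0.6427 -1.792 ] gap 0.15842643712307478 j [-0.4072  0.2453  1.8007  0.0001  1.097  -0.3948]
```

View pics/s10.png

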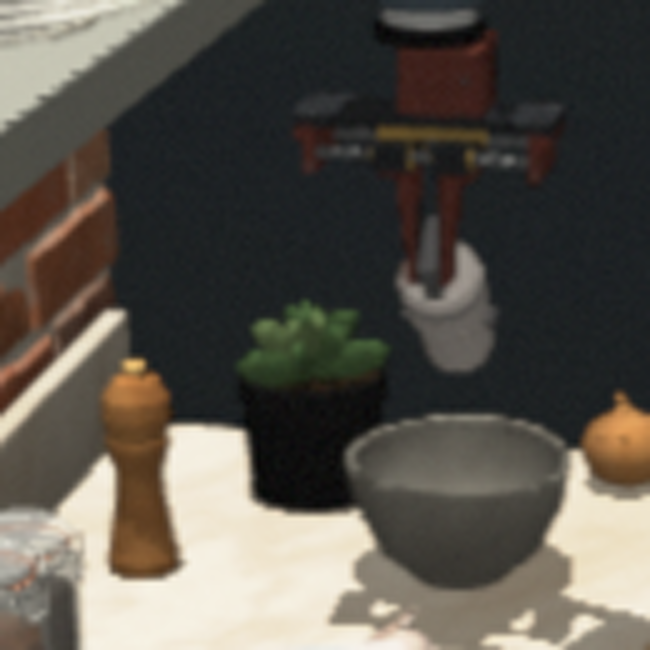

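View pics/t10.png

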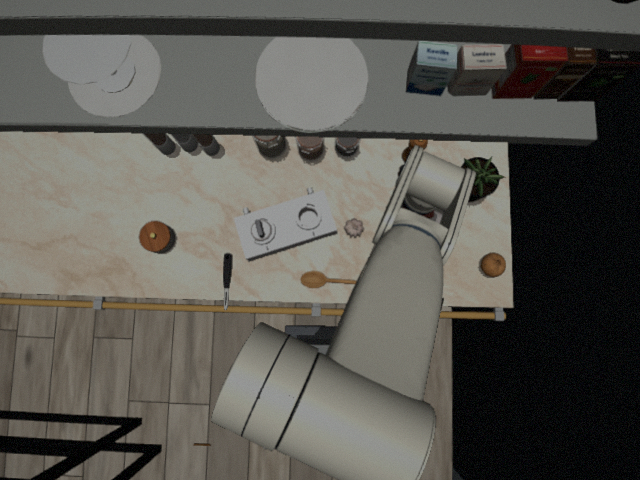

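Run:
```python
from h import *
s=read_state(); c=cam("side"); p=s["eef_pos"]+[0,0,-.003]; R=s["tcp_rot"]; m=-R[:,2]; x=R[:,0]
T=lambda q:((proj(c,q)-[230,120]+.5)*5-.5)
for t in (30,38,42,46,50,60):
    t=np.radians(t); a=m*np.sin(t)+[0,0,-np.cos(t)]; n=m*np.cos(t)+np.array([0,0,np.sin(t)])
    e=p+.135*a; k=p+.027*a
    ring=lambda o,r:np.array([o+r*(np.cos(f)*x+np.sin(f)*n) for f in np.linspace(0,6.28,40)])
    q=T(ring(e,.02)); w=T(ring(k,.03)); print(np.degrees(t),e,"end rows",q[:,1].max(),q[:,0].mean(),"top disc rows",w[:,1].min(),w[:,1].max(),w[:,0].mean())
crop(c,300,150,40,50,12,"pics/s11.png")
```

```text
29.999999999999996 [ 0.4927 -0.267   0.1605] end rows 403.6845376796498 450.4657533706354 top disc rows 249.10836544957658 312.6467804487572 433.60363360923185
38.0 [ 0.4925 -0.2826  0.171 ] end rows 385.06648430555725 454.7784678335847 top disc rows 241.15399148633782 312.1248926610781 434.533996751716
42.0 [ 0.4924 -0.2898  0.1771] end rows 374.91022683844403 456.75122298002145 top disc rows 237.2505788334561 311.4398788006696 434.96129239169977
46.0 [ 0.4923 -0.2966  0.1836] end rows 364.2501388062983 458.5918299680537 top disc rows 233.4204378844076 310.47766467104066 435.3605779237203
50.0 [ 0.4922 -0.3029  0.1906] end rows 353.133175417071 460.29361408485573 top disc rows 229.68132320460793 309.2439794293156 435.72995461629944
59.99999999999999 [ 0.4921 -0.3164  0.2099] end rows 323.65715002806905 463.9014669979589 top disc rows 220.84509684428167 305.0205465783206 436.511393520823
```

View pics/s11.png

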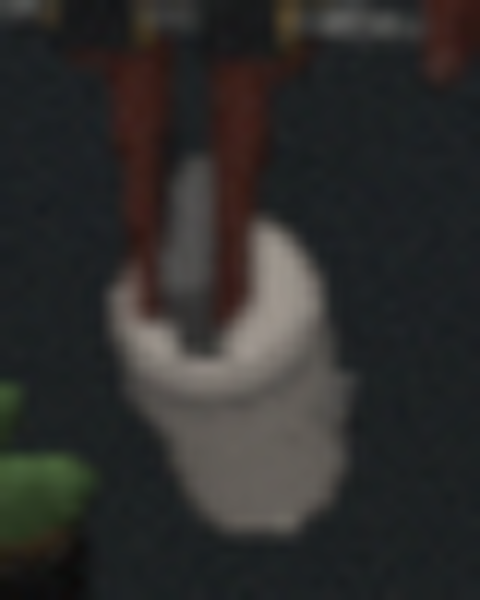

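```bash
python3 -m crank '[[0,0,0,0],[0,0,0,0],[0,0,0,0],[0,0,0,0],[0,0,0,0],[0,0,0,0],[0,0,0,0],[0,0,0,0],[0,0,0,0],[0,0,0,0]]'
python3 -c "
from h import *
c=cam('side');crop(c,300,150,40,50,12,'pics/s12.png')
a=cv2.imread('pics/s11.png').astype(float);b=cv2.imread('pics/s12.png').astype(float);print(abs(a-b).mean(),abs(a-b).max())
s=read_state();print(s['qd'],s['wrist_force'],s['time_s'])
bot.sign_off()"
```

```text
time_s: 19.75
eef_pos: [0.4938, -0.1996, 0.2809]
tcp_rot: [[1.0, 0.0, 0.011], [-0.011, -0.0, 1.0], [0.0, -1.0, -0.0]]
wrist_force: [0.6, -0.2, -1.3]
finger_gap: 0.16
1.9089849537037038 32.0
[ 0.      0.0005 -0.0007  0.0008 -0.0015 -0.0003] [ 0.3659  0.332  -2.4599] 19.8
the job is handed in; nothing more can be done
```

The tall cartridge was in the right socket. I unlocked it and lifted it out, and it is now held tipped over the bowl. The job was handed in at 19.8 s and reported no verdict.

- **Unlocking and lifting:** I gripped the handle bar, turned it about 65° anticlockwise and lifted it straight up. The side forces stayed at a few newtons.
- **Tipping:** The tool can only turn about its own axis. I tipped the cartridge by swinging it in a light grip (12 N) against the front edge of the filter unit, with about 3–4 N of push. I then raised the grip to 50 N, lifted it clear and carried it over the bowl.
- **Last checks:**
  - **Tilt:** about 43°, from matching the side picture.
  - **Lower end:** about 0.178 m above the counter and about 10 mm from the bowl's axis. The rim is at 0.097 m.
  - **At rest:** the arm was still, and two pictures over a second apart showed no drift beyond noise.
- **Rest of the scene:** The bowl, short cartridge and bystanders look unmoved in the pictures, though the arm hid most of the bowl from the top camera. I did not re-measure their positions.

No check failed or disagreed.

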